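# Load the sloped wire dispenser

### The job

Lift the taller of the two copper-wire spools straight up off its post and load it on the sloped ledge of the dispenser stand: lying flat on the slope, pushed down against the raised lip at the lower edge and in the middle of the ledge's width. Set it down, do not drop it, and leave the shorter spool on its post and everything else where it is.

Things in the scene. Friction and masses are not known exactly. Their poses are not given: they have to be found in the camera images.
- tall_spool_center (a point): centre (half-way up, on the axis) of the taller spool: wound copper wire with grey plastic end flanges, a cylinder of 60 mm outside diameter, 46 mm high, with a 24 mm bore, 0.2 to 0.45 kg; z along its axis. It stands upright round one of the two posts, its underside on the board, 12 mm above the table. The spools differ only in height; which post each is on varies
- short_spool_center (a point): centre (half-way up) of the shorter spool, 60 mm diameter, 24 mm high, on the other post; to be left alone
- post_board: fixed plywood board 90 x 260 x 12 mm lying on the table, origin at the centre of its underside, long side along its y; two upright steel posts of 14 mm diameter stand on it at y = -65 and +65 mm and rise 62 mm above its top face (to 74 mm over the table); it may be on either side of the table
- ledge: sloped plywood ledge of the dispenser stand. Origin on its top face where the middle of the spool's underside belongs, 85 mm above the table. x points up the slope (away from the robot within 20 degrees), y along its width, z out of the face, which is tilted 0.40 rad. The face runs from x = -30 to +22 mm and y = -42 to +42 mm, so the spool overhangs the upper edge a little
- jar: bystander: small glass jar with white cap, 60 mm diameter, 75 mm high, origin at the centre of its underside, standing on the table
- figure: bystander: white printed figure, 44 mm diameter, 72 mm high, origin at the centre of its underside, standing on the table
- driver: bystander: black-handled screwdriver about 0.2 m long lying on the table between the robot and the work, about crosswise; origin at the middle of its length, at the underside
- ledge_lip (a point): middle of the top inner edge of the lip along the ledge's low edge, same axes as the ledge; the lip is a darker wood strip 9 mm high, 6 mm thick, inner face at ledge x = -30 mm; a thin steel wire loop sticks out 20 mm in front of it. Friction usually holds a spool where it is let go on the slope: it does not slide to the lip by itself
- dispenser: the fixed stand under the ledge: a plywood foot 130 x 120 x 12 mm with two thin cheeks that carry the ledge; origin at the centre of the foot's underside, 85 mm straight below the ledge's origin; nothing stands above the ledge. It is on the side of the table opposite the post board
Mind the look-alikes: they are no part of the job. What is shaped like the part that bears tall_spool_center but pink is not meant. Leave any green look-alike of the dispenser alone.

How it is judged:
By the outcome, as a careful person would: the job done as asked, in the order asked, and still so for the second after the job is handed in, with the robot touching nothing.
It also fails if it takes over 40 s, if anything falls off the work surface, if the arm or the gripper's body presses on something with over 40 N, if the wrist force passes 120 N, or if a joint passes its speed limit or range.

### The arm

A 6-joint arm with a two-finger parallel gripper is mounted at the origin on the work surface. World frame = base frame: x ahead of the robot, y to its left, z up, the work surface at z = 0. Lengths are in m, angles in degrees, forces in N, time in s.
With the tool pointing down it reaches from about 0.325 to 0.9 m from the base axis. Payload 6.1 kg.
Tool frame: the origin (TCP) lies between the finger pads; the fingertips stand 8 mm ahead of it and the grasp point (between the pads) lies 11 mm behind it; z points along the fingers, y is the direction in which the jaws open and shut (so a half turn about z gives the same grasp; the last joint's range is limited). The gripper opens to 87 mm and grips with 3 to 60 N. Pads are 19 mm wide; open, the fingers measure 117 mm over their backs; the gripper's body (75 mm by 190 mm) begins 51 mm behind the grasp point.
Start: joints at [63.249, 12.628, 87.462, -0, 79.91, -7.225], TCP at [0.209, 0.589, 0.231] pointing down, gripper open.
Joint ranges: [-170.65, 170.65], [-52.31, 119.04], [5.05, 147.46], [-71.25, 251.25], [11.57, 151.72], [-153.62, 153.62]. Speed limits (degrees/s): [147.25, 147.25, 172.46, 180, 180, 180].

### API

Orientations are given as [roll, pitch, yaw] about the fixed x, y, z axes, in that order (R = Rz(yaw) Ry(pitch) Rx(roll)).
In Python, from station import r gives the robot as it stands.
- The arm moves only by the shell command python3 -m jog 'ROWS' [FORCE]. ROWS is JSON, a list that holds one entry, the list of rows, each a list of 5 numbers: the shift along the tool's x, y, z in mm, then the turn about the tool's z in rad, then the opening in per cent of the stroke, from 0 (shut) to 100 (fully open). A call has exactly 8 rows; each row shifts and turns the commanded pose from where the row before left it, along the tool's axes as they then stand; what a row does not reach is not made up. A row lasts 1/8 s, in which the tool goes at most 62.5 mm and 10.7 degrees, less where a joint would pass 70% of its speed; a pose out of reach is approached as far as the arm can. A call with a gripper value outside its range is refused whole. The fingers move at their own pace and stop on an object; FORCE is the grip in N (left out, the last holds). Time passes only in rows, so rows that do not move let the fingers close, or fill a call up. It gives the time, the measured TCP pose, the force and the opening at its end, in the units of the state.
- r.get_state(): the state, without advancing time (a new reading comes with each control period).
- r.snapshot(name): name is "side" or "top"; returns a dict with "frame" (400x640x3 uint8, red, green, blue), "fx", "fy", "cx", "cy" (pixels), "R" (3x3) and "t" (3): a world point X has camera coordinates R X + t. Camera axes: x right, y down, z forward; pixel columns grow to the right and rows downward; lengths in m; the calibration is good to about 2 mm. A picture is of the moment at which its call begins. There is no depth.
- r.hand_in(): hands the job in, once; it reports no verdict.
Trained networks look in the newest picture that a camera, given by its name, has taken for a name from the list of things; names that differ only in an ending like _2 or _b are one class to them, and where a whole thing is asked for, a point or a joint stands for the part that bears it (a point fixed in the world has none). Each returns a list of dicts, best first, with "score" (0 to 1); they miss things now and then, are a little off and sometimes report something else, mostly with a low value. They report only what shows in the picture. A call takes as long as a camera call. They do not tell look-alikes from the thing itself.
- r.find_in(name, camera): "point" ([x, y, z] in m, in the coordinates of the camera as it stood for that picture, good to about 4 mm: the middle of the surface that is visible of it).
- r.place_of(name, camera): "point" ([x, y, z] in m, in the coordinates of the camera as it stood for that picture, good to about 4 mm: a listed point, or the origin of a listed thing).
The state is a dict: "time": time; "q": joint angles; "qd": joint speeds; "joint_efforts": joint torques, N m; "tcp_pos": TCP position; "orientation": TCP orientation; "ft_force": force on the tool from outside, world axes, zero at the start; "wrist_torque": the same for the moment, N m; "opening": finger opening in m.
Only numpy, scipy, OpenCV 4.12 (cv2) and the standard library are available. Lean on these libraries where they do the work, as an engineer would, in place of code of your own. Each camera call takes 0.05 s, during which the arm holds its last target. There are 200 camera calls.

## Working session

There is one attempt and no reset: what is moved stays moved. The work goes in short steps, Python scripts to look and compute and a shell command to move; the robot and the scene stay as the last step left them, time stands still between calls to the robot, and variables do not carry over. Pictures are saved under pics/ and viewed, about 8 in all and at most 12, crops included, and the job is handed in when it is done.

```bash
mkdir -p pics
cat > h.py <<'E'
from station import r
import numpy as np, cv2
def snap(c,fn=None):
    s=r.snapshot(c); s['R']=np.array(s['R']);s['t']=np.array(s['t'])
    if fn: cv2.imwrite('pics/'+fn,s['frame'][:,:,::-1])
    return s
def w(s,p): return s['R'].T@(np.array(p)-s['t'])
def px(s,X):
    c=s['R']@np.array(X)+s['t']; return (s['fx']*c[0]/c[2]+s['cx'],s['fy']*c[1]/c[2]+s['cy'])
def ray(s,u,v,z):
    d=s['R'].T@np.array([(u-s['cx'])/s['fx'],(v-s['cy'])/s['fy'],1]); o=-s['R'].T@s['t']
    return o+d*(z-o[2])/d[2]
E
python3 - <<'E'
from h import *
S={c:snap(c,c+'1.png') for c in('side','top')}
for n in['tall_spool_center','short_spool_center','post_board','ledge','ledge_lip','dispenser','jar','figure','driver']:
  for c in S:
    for d in r.place_of(n,c)[:3]:
      p=w(S[c],d['point']); print(n,c,round(d['score'],2),p.round(3),np.round(px(S[c],p)))
print(r.get_state())
a=np.hstack([cv2.imread('pics/side1.png'),cv2.imread('pics/top1.png')])
E
```

```text
tall_spool_center side 0.62 [0.563 0.171 0.037] [284. 158.]
tall_spool_center side 0.59 [0.421 0.233 0.019] [216. 161.]
tall_spool_center top 0.92 [0.423 0.234 0.026] [190. 307.]
tall_spool_center top 0.71 [0.562 0.175 0.036] [214. 229.]
short_spool_center side 0.74 [0.591 0.296 0.022] [280. 133.]
short_spool_center top 0.71 [0.585 0.302 0.025] [149. 227.]
post_board side 0.72 [ 0.571  0.237 -0.003] [279. 156.]
post_board top 0.67 [0.577 0.24  0.005] [184. 229.]
ledge side 0.88 [ 0.57  -0.189  0.085] [352. 255.]
ledge side 0.78 [ 0.377 -0.212  0.082] [236. 301.]
ledge top 0.91 [ 0.378 -0.211  0.092] [436. 296.]
ledge top 0.64 [ 0.571 -0.185  0.086] [402. 193.]
ledge_lip side 0.92 [ 0.347 -0.22   0.08 ] [216. 312.]
ledge_lip top 0.74 [ 0.539 -0.188  0.079] [406. 211.]
ledge_lip top 0.69 [ 0.346 -0.219  0.08 ] [442. 314.]
dispenser side 0.92 [ 0.377 -0.216 -0.001] [242. 336.]
dispenser side 0.61 [ 0.572 -0.183  0.001] [348. 286.]
dispenser top 0.94 [ 0.376 -0.212 -0.   ] [426. 299.]
dispenser top 0.85 [ 0.57  -0.19   0.007] [398. 203.]
jar side 0.74 [ 0.754 -0.072 -0.002] [410. 222.]
j
[... 201 characters left out ...]
iver top 0.9 [0.388 0.058 0.002] [287. 313.]
{'time': 1.0, 'q': array([ 6.32472763e+01,  1.26270922e+01,  8.74611089e+01, -5.09161100e-06,
        7.99090000e+01, -7.22449706e+00]), 'qd': array([-0.04793533, -0.02488638,  0.02580352,  0.01289849, -0.02691325,
        0.00294543]), 'joint_efforts': array([-1.57617992e-04, -4.94576812e+01, -3.87718534e+01,  6.99268933e-02,
        4.66432027e-02, -4.19863875e-05]), 'tcp_pos': array([0.20892234, 0.58905724, 0.23055567]), 'orientation': array([1.79997224e+02, 3.56961157e-04, 1.60471774e+02]), 'ft_force': array([ 0.24274556,  0.20806916, -0.47328402]), 'wrist_torque': array([-0.01562538,  0.00458605,  0.0460819 ]), 'opening': 0.08726005392836692}
```

View pics/side1.png

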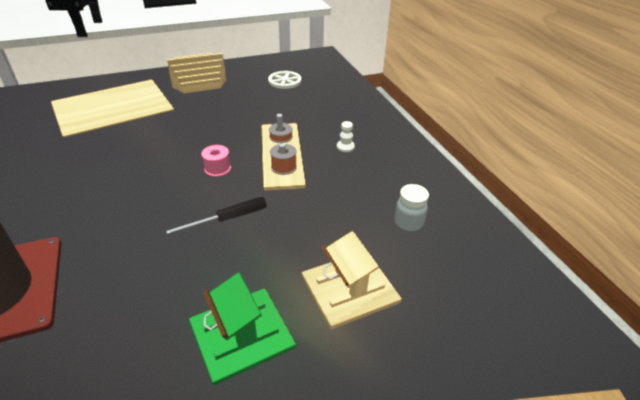

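View pics/top1.png

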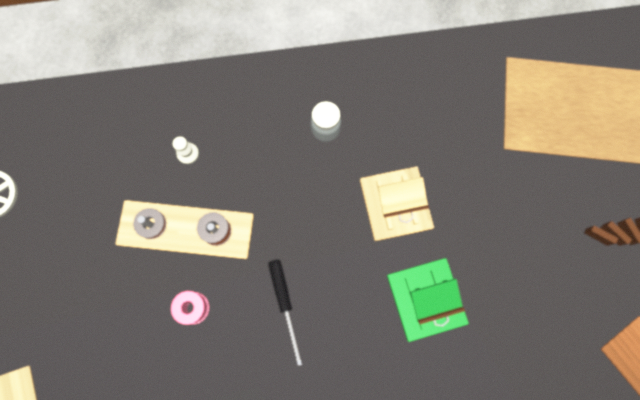

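Side view: copper tall spool at (284,158), short copper at (280,133), pink look-alike at (216,161). The wood dispenser is at (350,280) and the green look-alike at (240,325). By the description, I choose (284,158) and the wood stand; one close crop to check.

Run:
```python
from h import *
s=cv2.imread('pics/side1.png');t=cv2.imread('pics/top1.png')
f=lambda im,x,y:cv2.resize(im[y:y+90,x:x+120],None,fx=3.3,fy=3.3,interpolation=cv2.INTER_CUBIC)
a=np.vstack([np.hstack([f(s,225,105),f(s,295,230)]),np.hstack([f(t,125,185),f(t,340,155)])])
cv2.imwrite('pics/crop1.png',a);print(a.shape)
for c in('side','top'):
  P=[]
  for k in range(6):
    S=snap(c)
    P.append([ [w(S,d['point']) for d in r.place_of(n,c) if abs(w(S,d['point'])[0]-x0)<.05 and abs(w(S,d['point'])[1]-y0)<.05][:1] for n,x0,y0 in (('tall_spool_center',.563,.173),('short_spool_center',.588,.3),('ledge',.57,-.187),('ledge_lip',.54,-.188),('dispenser',.57,-.187))])
  for i in range(5):
    q=[p[i][0] for p in P if p[i]]
    if q: print(c,i,len(q),np.mean(q,0).round(4),np.std(q,0).round(4))
```

```text
(594, 792, 3)
side 0 6 [0.5643 0.1705 0.0352] [0.0012 0.0009 0.0029]
side 1 5 [0.5911 0.2962 0.0229] [0.0017 0.0008 0.0015]
side 2 6 [ 0.571  -0.1877  0.0837] [0.0009 0.0012 0.0011]
side 3 6 [ 0.5396 -0.1917  0.0815] [0.0018 0.0016 0.0016]
side 4 6 [ 0.566  -0.1855  0.0142] [0.0104 0.0037 0.0293]
top 0 5 [0.5621 0.1739 0.0359] [0.0009 0.0021 0.0012]
top 1 6 [0.5874 0.2996 0.0261] [0.0008 0.0011 0.0012]
top 2 5 [ 0.5706 -0.186   0.0866] [0.0017 0.0012 0.0011]
top 3 6 [ 0.5412 -0.1891  0.0823] [0.002  0.001  0.0022]
top 4 5 [ 0.57   -0.1901  0.0033] [0.0006 0.002  0.0007]
```

View pics/crop1.png

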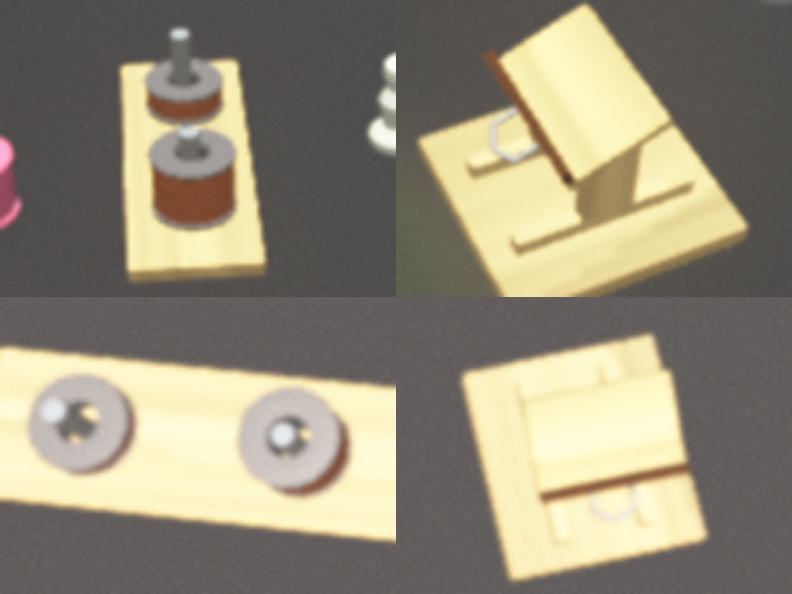

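Choice confirmed: the nearer spool (side 284,158) is clearly the taller, copper-coloured one. Next is the ledge yaw from the lip line and the foot edges.

```bash
cat >> h.py <<'E'
def tool(target,yaw=None):
    s=r.get_state();y=np.radians(s['orientation'][2]);d=np.array(target)-s['tcp_pos']
    X=np.array([np.cos(y),np.sin(y),0]);Y=np.array([np.sin(y),-np.cos(y),0])
    o=[d@X*1e3,d@Y*1e3,-d[2]*1e3]
    if yaw is not None:o.append(-np.radians((yaw-s['orientation'][2]+180)%360-180))
    return np.round(o,3)
E
python3 - <<'E'
from h import *
s=snap('top')
g=lambda u,v:(340+(u-396)/3.3,155+(v-297)/3.3)
def yaw(a,b,z):
    d=ray(s,*g(*b),z)-ray(s,*g(*a),z); return np.degrees(np.arctan2(d[1],d[0])),np.linalg.norm(d)
print('lip',yaw((688,468),(545,497),.0816),'mid',(ray(s,*g(688,468),.08)+ray(s,*g(545,497),.08))/2)
print('foot left',yaw((513,578),(464,375),.012),'bottom',yaw((706,540),(513,578),.012))
print('top edge',yaw((668,372),(527,401),.0937))
c=np.radians(9);R=np.array([[np.cos(c),-np.sin(c)],[np.sin(c),np.cos(c)]])
t=np.r_[.563,.172,.14];print(tool(t,189))
E
```

```text
lip (np.float64(93.74662297531317), np.float64(0.08231196841789334)) mid [ 0.53751681 -0.18949686  0.08      ]
foot left (np.float64(4.156146008964091), np.float64(0.12825781582558704)) bottom (np.float64(93.30375658305277), np.float64(0.11814568867734028))
top edge (np.float64(94.06995597618327), np.float64(0.08128424302697548))
[-473.129 -274.704   90.538   -0.498]
```

```bash
python3 -m jog '[[[0,0,0,-0.137,100],[0,0,0,-0.137,100],[0,0,0,-0.137,100],[-30,-41,0,0,100],[-30,-41,0,0,100],[-30,-41,0,0,100],[-30,-41,0,0,100],[-30,-41,0,0,100]]]' 15; python3 -c "
from h import *
print(tool([.563,.172,.14],183.9),r.get_state()['q'].round(1))"
```

```text
time: 5.65
tcp_pos: [0.3738, 0.3938, 0.2308]
orientation: [180.0, 0.0, -176.0]
ft_force: [0.1, 0.5, 0.2]
opening: 0.0871
[-1.73121e+02 -2.34544e+02  9.07600e+01  2.00000e-03] [ 38.2   1.4  99.8  -0.   78.8 -55.9]
```

```bash
python3 -m jog '[[[-30,-40,12,0,100],[-30,-40,12,0,100],[-30,-40,12,0,100],[-30,-40,12,0,100],[-28,-39,14,0,100],[-25,-35,14,0,100],[0,0,10,0,100],[0,0,0,0,100]]]'
python3 - <<'E'
from h import *
print(tool([.563,.172,.14]))
for c in('side','top'):
  for k in range(2):
    S=snap(c,c+'2.png')
    for d in r.place_of('tall_spool_center',c): print(c,round(d['score'],2),w(S,d['point']).round(4))
a=cv2.imread('pics/side2.png')[90:210,210:370];b=cv2.imread('pics/top2.png')[170:290,130:290]
cv2.imwrite('pics/crop2.png',np.hstack([cv2.resize(i,None,fx=2.5,fy=2.5) for i in(a,b)]))
E
```

```text
time: 6.65
tcp_pos: [0.5608, 0.1739, 0.1433]
orientation: [180.0, -0.2, -176.0]
ft_force: [-0.4, 0.2, 0.7]
opening: 0.0869
[-2.061 -2.015  3.333]
side 0.98 [0.5646 0.1727 0.0388]
side 0.92 [0.4223 0.2332 0.0222]
side 0.65 [0.5665 0.1687 0.0353]
side 0.58 [0.4226 0.2331 0.0237]
top 0.68 [0.5631 0.1729 0.0346]
top 0.69 [0.5631 0.1752 0.0348]
```

View pics/crop2.png

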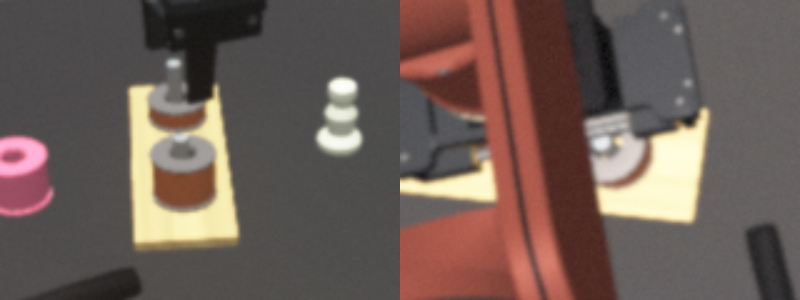

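The side crop shows the open fingers above the tall spool (crop 183,170). The post top shows between the jaws in the top view. Going down.

```bash
python3 -m jog '[[[-3,-1,25,0,100],[0,0,25,0,100],[0,0,25,0,100],[0,0,20,0,100],[0,0,15,0,100],[0,0,5,0,100],[0,0,0,0,100],[0,0,0,0,50]]]' 25; python3 -m jog '[[[0,0,0,0,50],[0,0,0,0,50],[0,0,0,0,50],[0,0,0,0,50],[0,0,0,0,50],[0,0,0,0,50],[0,0,0,0,50],[0,0,0,0,50]]]'
```

```text
time: 8.05
tcp_pos: [0.5658, 0.1731, 0.0305]
orientation: [180.0, 0.1, -176.0]
ft_force: [0.8, 0.0, 0.5]
opening: 0.0828
time: 9.05
tcp_pos: [0.5652, 0.1732, 0.0299]
orientation: [180.0, 0.0, -176.0]
ft_force: [-0.6, 1.0, 5.3]
opening: 0.0601
```

```bash
python3 -m jog '[[[0,0,-8,0,45],[0,0,-15,0,45],[0,0,-20,0,45],[0,0,-22,0,45],[0,0,-22,0,45],[0,0,-22,0,45],[0,0,-20,0,45],[0,0,-6,0,45]]]'
python3 - <<'E'
from h import *
print(tool([.571,-.187,.19],183.9))
s=r.get_state();print(s['ft_force'],s['wrist_torque'],s['opening'])
snap('side','side3.png')
a=cv2.imread('pics/side3.png')[50:210,190:390]
cv2.imwrite('pics/crop3.png',cv2.resize(a,None,fx=3,fy=3))
E
```

```text
time: 10.05
tcp_pos: [0.5661, 0.1732, 0.1671]
orientation: [180.0, 0.2, -176.0]
ft_force: [-0.3, -0.1, -2.3]
opening: 0.0601
[ 2.03880e+01 -3.59654e+02 -2.28960e+01  2.00000e-03]
[-0.28436594 -0.11589694 -2.33857679] [ 0.07163513  0.00704344 -0.00990074] 0.06009909135248451
```

View pics/crop3.png

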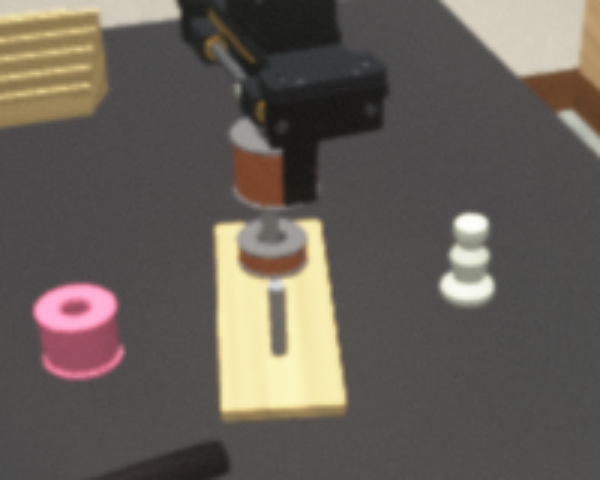

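Lifted clear: the post is bare at (278,320), the short spool is still on its post, and the tall one is upright in the jaws. Carrying it over.

```bash
python3 -m jog '[[[2,-25,-5,0,45],[3,-50,-5,0,45],[3,-55,-5,0,45],[3,-55,-5,0,45],[3,-55,0,0,45],[3,-55,0,0,45],[3,-45,0,0,45],[2,-20,0,0,45]]]'; python3 -m jog '[[[0,0,0,0,45],[0,0,5,0,45],[0,0,10,0,45],[0,0,10,0,45],[0,0,10,0,45],[0,0,5,0,45],[0,0,0,0,45],[0,0,0,0,45]]]'
python3 - <<'E'
from h import *
print(tool([.569,-.187,.12],183.9))
for c in('side','top'):
  for k in range(3):
    S=snap(c,c+'4.png')
    for n in('tall_spool_center','ledge'):
     for d in r.place_of(n,c):
      p=w(S,d['point'])
      if p[0]>.5 and p[1]<0: print(n,c,round(d['score'],2),p.round(4))
a=cv2.imread('pics/side4.png')[160:340,250:450];b=cv2.imread('pics/top4.png')[110:290,310:510]
cv2.imwrite('pics/crop4.png',np.hstack([cv2.resize(i,None,fx=2,fy=2) for i in(a,b)]))
E
```

```text
time: 11.1
tcp_pos: [0.5674, -0.1899, 0.1835]
orientation: [180.0, -0.1, -176.1]
ft_force: [0.6, 1.6, -2.0]
opening: 0.06
time: 12.1
tcp_pos: [0.5685, -0.1879, 0.145]
orientation: [-180.0, 0.0, -176.0]
ft_force: [-0.0, 1.4, -2.1]
opening: 0.0602
[-5.2600e-01  8.1900e-01  2.4955e+01  2.0000e-03]
ledge side 0.92 [ 0.5703 -0.1888  0.0864]
tall_spool_center side 0.62 [ 0.5686 -0.1903  0.1498]
ledge side 0.9 [ 0.5699 -0.1878  0.0853]
ledge side 0.59 [ 0.5688 -0.183   0.002 ]
tall_spool_center side 0.59 [ 0.5687 -0.1902  0.15  ]
ledge side 0.76 [ 0.5717 -0.1841  0.0869]
tall_spool_center top 0.38 [ 0.5651 -0.1842  0.1526]
tall_spool_center top 0.4 [ 0.5657 -0.1846  0.153 ]
tall_spool_center top 0.48 [ 0.563  -0.1873  0.1517]
```

View pics/crop4.png

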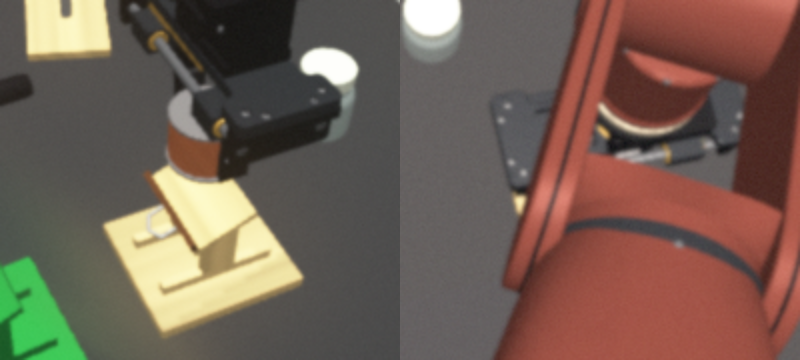

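Spool over the ledge, upright and aligned in y (spool about -0.188, ledge about -0.187). Going down to just above first contact with a lighter grip so it can pivot about the jaw axis.

```bash
python3 -m jog '[[[0,1,10,0,45],[0,0,10,0,45],[0,0,8,0,45],[0,0,3,0,45],[0,0,1,0,45],[0,0,1,0,45],[0,0,1,0,45],[0,0,0,0,45]]]' 12;python3 -m jog '[[[0,0,1,0,45],[0,0,1,0,45],[0,0,1,0,45],[0,0,1,0,45],[0,0,0,0,45],[0,0,0,0,45],[0,0,0,0,45],[0,0,0,0,45]]]' 12
```

```text
time: 14.0
tcp_pos: [0.5684, -0.1868, 0.1111]
orientation: [-180.0, 0.0, -176.0]
ft_force: [-1.5, 0.8, -0.9]
opening: 0.0609
time: 15.0
tcp_pos: [0.5669, -0.1871, 0.1069]
orientation: [-180.0, -0.2, -176.0]
ft_force: [-7.8, -0.7, 5.4]
opening: 0.0606
```

```bash
python3 -m jog '[[[0,0,1,0,45],[0,0,1,0,45],[0,0,1,0,45],[0,0,0,0,45],[0,0,0,0,45],[0,0,0,0,45],[0,0,0,0,45],[0,0,0,0,45]]]'
python3 - <<'E'
from h import *
s=snap('side','side5.png')
cv2.imwrite('pics/crop5.png',cv2.resize(cv2.imread('pics/side5.png')[200:330,280:440],None,fx=4.5,fy=4.5,interpolation=cv2.INTER_CUBIC))
E
```

```text
time: 16.0
tcp_pos: [0.5666, -0.1872, 0.1042]
orientation: [-180.0, -0.2, -176.0]
ft_force: [-9.7, -0.5, 8.5]
opening: 0.0603
```

View pics/crop5.png

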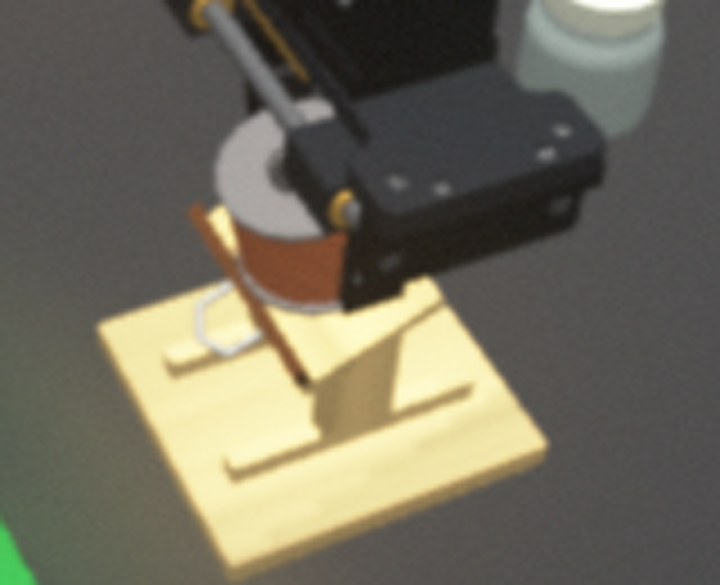

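The spool has tilted with the face and is near flush by the geometry (TCP 0.1042, flush at about 0.104). Its low edge (240,265) is a few mm above the lip. Sliding down the slope with a light grip.

```bash
python3 -m jog '[[[1.5,0,1,0,45],[1.5,0,0.7,0,45],[1.5,0,0.7,0,45],[1.5,0,0.7,0,45],[1.5,0,0.7,0,45],[0,0,0,0,45],[0,0,0,0,45],[0,0,0,0,45]]]';  python3 -m jog '[[[1,0,0.5,0,45],[1,0,0.4,0,45],[1,0,0.4,0,45],[0,0,0,0,45],[0,0,0,0,45],[0,0,0,0,45],[0,0,0,0,45],[0,0,0,0,45]]]'
python3 - <<'E'
from h import *
s=snap('side','side6.png')
cv2.imwrite('pics/crop6.png',cv2.resize(cv2.imread('pics/side6.png')[200:330,280:440],None,fx=4.5,fy=4.5,interpolation=cv2.INTER_CUBIC))
E
```

```text
time: 17.05
tcp_pos: [0.5651, -0.1878, 0.1039]
orientation: [-179.8, 0.6, -176.0]
ft_force: [3.7, 3.4, 10.9]
opening: 0.0609
time: 18.05
tcp_pos: [0.563, -0.1885, 0.1034]
orientation: [-179.8, 0.7, -176.0]
ft_force: [4.9, 2.8, 13.2]
opening: 0.0603
```

View pics/crop6.png

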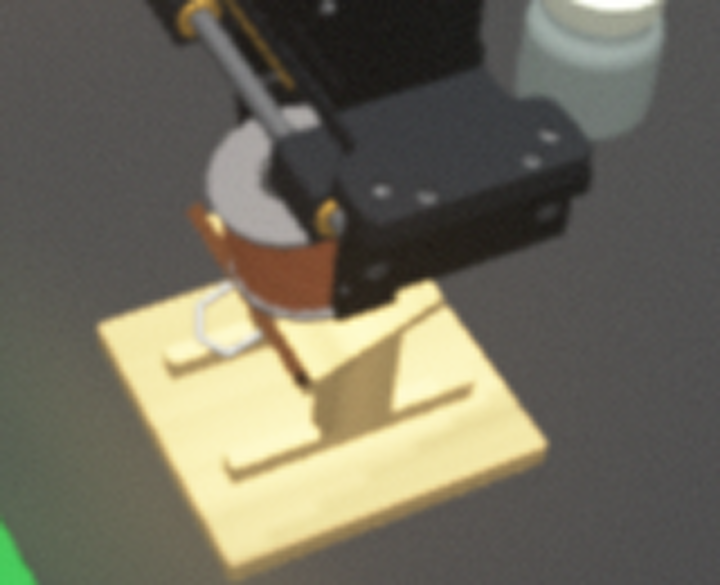

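```bash
cat >> h.py <<'E'
def spool(s,im,x,tilt,col,k,x0,y0,o=(.5705,-.187,.085),psi=3.9,z=0,lip=True):
    p=np.radians(psi);h=np.array([np.cos(p),np.sin(p),0]);l=np.array([-np.sin(p),np.cos(p),0]);up=np.array([0,0,1])
    def ax(t): return np.cos(t)*h+np.sin(t)*up, -np.sin(t)*h+np.cos(t)*up
    X,Z=ax(.4);O=np.array(o)+x*X+z*Z
    A,N=ax(tilt);low=O-30*X/1e3;c0=low+.03*A   # pivot at low corner
    th=np.linspace(0,2*np.pi,80)
    D=lambda P,c:cv2.polylines(im,[np.array([((u-x0)*k,(v-y0)*k) for u,v in(px(s,q) for q in P)],int)],False,c,1,cv2.LINE_AA)
    for hh in(0,.046): D([c0+.03*(np.cos(t)*A+np.sin(t)*l)+hh*N for t in th],col)
    if lip:
        O=np.array(o);f=lambda a,b,c:O+(a*X+b*l+c*Z)/1e3
        D([f(-30,42,9),f(-30,-42,9),f(-36,-42,9),f(-36,42,9),f(-30,42,9)],(255,0,255));D([f(22,42,0),f(22,-42,0),f(-30,-42,0)],(255,0,255))
E
python3 - <<'E'
from h import *
s=snap('side');k=5;x0,y0=300,205
im=cv2.resize(s['frame'][y0:y0+110,x0:x0+120,::-1],None,fx=k,fy=k,interpolation=cv2.INTER_CUBIC)
spool(s,im,0,.4,(0,255,0),k,x0,y0)
spool(s,im,4,.4,(255,255,0),k,x0,y0,lip=False)
cv2.imwrite('pics/ov.png',im); q=r.get_state();print(q['wrist_torque'],q['ft_force'])
E
```

```text
[ 0.53908897 -0.86274575 -0.07412301] [ 4.12878878  2.71161357 13.07624939]
```

View pics/ov.png

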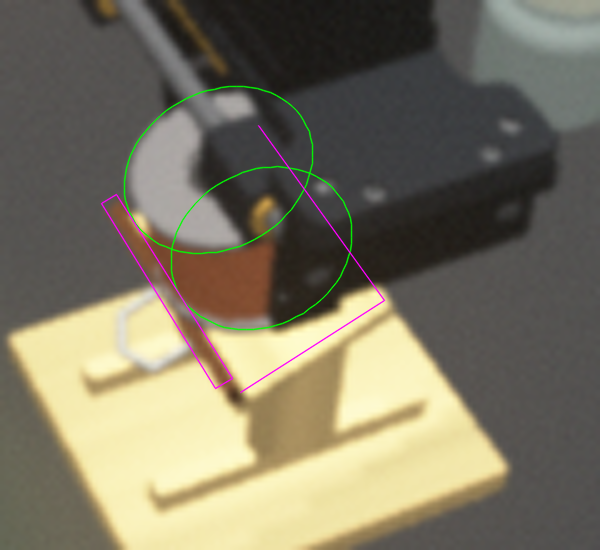

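The overlay shows that, allowing for a (+8,+12) px ledge shift, the spool sits about 13 px higher than seated. The low flange has caught on the lip. I'll back off up the slope, press it flush there, then slide again.

```bash
python3 -m jog '[[[-1,0,-3,0,45],[-4,0,-4,0,45],[-4,0,-2,0,45],[-4,0,-2,0,45],[-3,0,-1,0,45],[0,0,0,0,45],[0,0,0,0,45],[0,0,0,0,45]]]';  python3 -m jog '[[[0,0,1,0,45],[0,0,1,0,45],[0,0,1,0,45],[0,0,1,0,45],[0,0,0,0,45],[0,0,0,0,45],[0,0,0,0,45],[0,0,0,0,45]]]'
```

```text
time: 19.15
tcp_pos: [0.5735, -0.1863, 0.1103]
orientation: [180.0, -0.0, -176.0]
ft_force: [-0.5, 0.0, -1.6]
opening: 0.0607
time: 20.15
tcp_pos: [0.5737, -0.1863, 0.1064]
orientation: [-180.0, 0.0, -176.0]
ft_force: [-0.4, -0.2, -3.0]
opening: 0.0605
```

```bash
python3 -m jog '[[[0,0,1,0,45],[0,0,1,0,45],[0,0,0,0,45],[0,0,0,0,45],[0,0,0,0,45],[0,0,0,0,45],[0,0,0,0,45],[0,0,0,0,45]]]';  python3 -m jog '[[[0,0,1,0,45],[0,0,1,0,45],[0,0,0,0,45],[0,0,0,0,45],[0,0,0,0,45],[0,0,0,0,45],[0,0,0,0,45],[0,0,0,0,45]]]'
python3 - <<'E'
from h import *
s=snap('side','side7.png');k=5;x0,y0=300,205
im=cv2.resize(s['frame'][y0:y0+110,x0:x0+120,::-1],None,fx=k,fy=k,interpolation=cv2.INTER_CUBIC)
s['cx']+=1.6;s['cy']+=2.4
spool(s,im,12,.4,(0,255,0),k,x0,y0)
cv2.imwrite('pics/ov2.png',im)
E
```

```text
time: 21.15
tcp_pos: [0.5733, -0.1863, 0.1052]
orientation: [-180.0, -0.0, -176.0]
ft_force: [-4.4, -0.0, 5.8]
opening: 0.0602
time: 22.15
tcp_pos: [0.5727, -0.1864, 0.103]
orientation: [180.0, -0.1, -176.0]
ft_force: [-6.8, 1.0, 4.8]
opening: 0.0607
```

View pics/ov2.png

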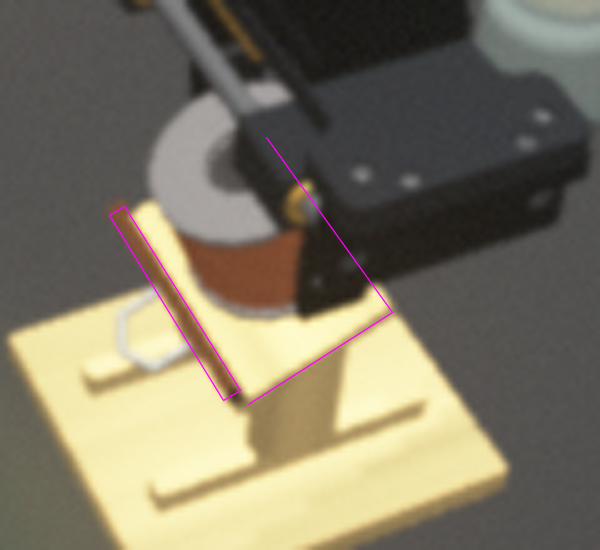

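```bash
cat > fit.py <<'E'
from h import *
from scipy.optimize import least_squares
def feats(s,x,z,t,y=0):
    p=np.radians(3.9);h=np.array([np.cos(p),np.sin(p),0]);l=np.array([-np.sin(p),np.cos(p),0]);up=np.array([0,0,1])
    ax=lambda t:(np.cos(t)*h+np.sin(t)*up,-np.sin(t)*h+np.cos(t)*up)
    X,Z=ax(.4);A,N=ax(t);c=np.array([.5705,-.187,.085])+x*X+(z+.023)*Z+y*l
    th=np.linspace(0,2*np.pi,120);e=[np.array([px(s,c+.03*(np.cos(a)*A+np.sin(a)*l)+hh*N) for a in th]) for hh in(-.023,.023)]
    return np.array([e[1][:,0].min(),e[1][:,1].min(),e[1][:,1].max(),e[0][:,1].max(),e[1][e[1][:,0].argmin(),1]])
def fit(s,m):
    f=least_squares(lambda v:feats(s,v[0]/1e3,v[1]/1e3,v[2])-m,[5,0,.35],x_scale=[1,1,.05])
    print('x mm, z mm, tilt',f.x.round(2),'res px',f.fun.round(2))
E
python3 - <<'E'
from fit import *
s=snap('side');s['cx']+=1.6;s['cy']+=2.4
g=s['frame'][205:315,300:420].astype(int)
fit(s,np.array([300+148/5,205+82/5,205+246/5,205+316/5,205+165/5]))
for t in(.1,.2,.3,.4):print(t,(feats(s,.01,0,t)-[300,205,205,205,205])*5)
E
```

```text
x mm, z mm, tilt [6.84 5.23 0.33] res px [ 0.05 -0.94 -1.49  1.2   1.34]
0.1 [174.59461061  82.56272045 226.89663644 325.55676698 155.40515921]
0.2 [168.71053264  81.92060102 233.15684596 325.53881018 164.12054467]
0.3 [163.7421757   81.6041936  240.00968424 325.16686454 172.91772142]
0.4 [159.73727074  81.68253092 247.28355458 324.36480546 181.70080847]
```

```bash
python3 -m jog '[[[0,0,1,0,45],[0,0,1,0,45],[0,0,1,0,45],[0,0,0,0,45],[0,0,0,0,45],[0,0,0,0,45],[0,0,0,0,45],[0,0,0,0,45]]]' 8
python3 - <<'E'
from fit import *
s=snap('side','side8.png');k=5;x0,y0=300,205
im=cv2.resize(s['frame'][y0:y0+110,x0:x0+120,::-1],None,fx=k,fy=k,interpolation=cv2.INTER_CUBIC)
s['cx']+=1.6;s['cy']+=2.4
spool(s,im,.010,.4,(0,255,0),k,x0,y0)
cv2.imwrite('pics/ov3.png',im)
E
```

```text
time: 23.25
tcp_pos: [0.5732, -0.1863, 0.1008]
orientation: [180.0, -0.1, -176.0]
ft_force: [-7.3, 2.6, 8.8]
opening: 0.061
```

View pics/ov3.png

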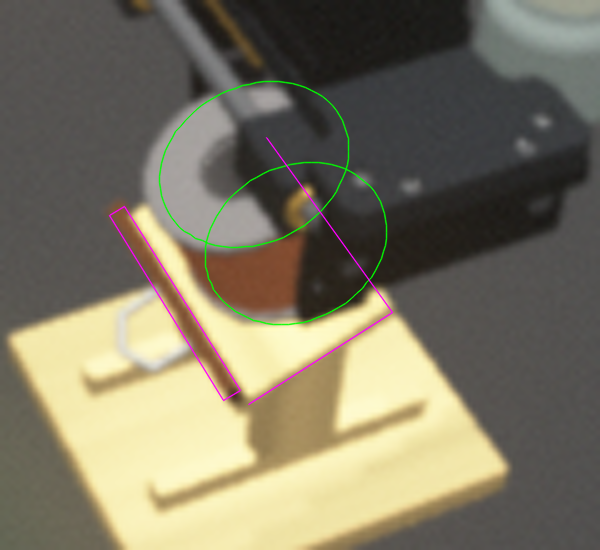

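Run:
```python
import cv2
im=cv2.imread('pics/side8.png')[:,:,::-1]
for u in(350,354,357): print(u,[(v,*map(int,im[v,u])) for v in range(250,277)])
```

```text
350 [(250, 168, 162, 159), (251, 169, 163, 161), (252, 164, 159, 156), (253, 147, 141, 138), (254, 118, 105, 96), (255, 117, 81, 62), (256, 125, 75, 50), (257, 126, 75, 48), (258, 124, 74, 47), (259, 123, 73, 45), (260, 124, 73, 47), (261, 126, 75, 46), (262, 125, 72, 46), (263, 126, 76, 49), (264, 124, 74, 47), (265, 125, 75, 49), (266, 128, 81, 57), (267, 139, 107, 91), (268, 147, 135, 121), (269, 191, 175, 131), (270, 242, 231, 166), (271, 248, 239, 177), (272, 247, 238, 176), (273, 248, 239, 178), (274, 248, 239, 179), (275, 249, 240, 180), (276, 249, 241, 181)]
354 [(250, 112, 108, 105), (251, 136, 130, 127), (252, 128, 117, 112), (253, 118, 85, 71), (254, 126, 77, 53), (255, 127, 77, 50), (256, 128, 75, 48), (257, 127, 75, 49), (258, 127, 75, 50), (259, 125, 73, 47), (260, 126, 75, 48), (261, 124, 72, 44), (262, 128, 76, 49), (263, 129, 76, 49), (264, 130, 78, 51), (265, 128, 78, 51), (266, 130, 85, 64), (267, 139, 111, 98), (268, 145, 133, 120), (269, 193, 178, 133), (270, 249, 241, 183), (271, 253, 248, 197), (272, 252, 247, 195), (273, 252, 246, 192), (274, 251, 244, 188), (275, 250, 243, 185), (276, 249, 240, 180)]
357 [(250, 60, 49, 38), (251, 58, 47, 36), (252, 88, 57, 40), (253, 124, 74, 49), (254, 130, 77, 48), (255, 129, 75, 47), (256, 129, 75, 47), (257, 130, 77, 49), (258, 129, 76, 50), (259, 129, 77, 48), (260, 126, 75, 48), (261, 126, 75, 47), (262, 125, 74, 46), (263, 127, 76, 48), (264, 126, 74, 47), (265, 127, 79, 52), (266, 133, 99, 84), (267, 146, 132, 124), (268, 160, 148, 123), (269, 229, 212, 156), (270, 252, 246, 195), (271, 253, 250, 202), (272, 253, 249, 202), (273, 253, 249, 199), (274, 253, 248, 198), (275, 253, 248, 197), (276, 253, 248, 196)]
```

The spool lies near flush: the bottom rim is at v≈269 and the visible height fits a tilt of about 0.4. It is about 5 mm above the lip and 1–3 mm to +y. Sliding down with a small y correction.

```bash
python3 -m jog '[[[1,-0.5,0.5,0,45],[1,-0.5,0.5,0,45],[1,-0.5,0.5,0,45],[1,0,0.5,0,45],[1,0,0.5,0,45],[1,0,0.5,0,45],[0,0,0,0,45],[0,0,0,0,45]]]'; python3 -m jog '[[[1,0,0.4,0,45],[1,0,0.4,0,45],[1,0,0.4,0,45],[1,0,0.4,0,45],[0,0,0,0,45],[0,0,0,0,45],[0,0,0,0,45],[0,0,0,0,45]]]'
python3 - <<'E'
import h,cv2
s=h.snap('side','side9.png');im=s['frame']
for u in(344,347,350,353):
  print(u,[(v,*map(int,im[v,u])) for v in range(250,282,1) if v>262 or v%3==0])
print([(u,*map(int,im[240,u])) for u in range(318,336)])
E
```

```text
time: 24.3
tcp_pos: [0.5706, -0.1885, 0.0997]
orientation: [-179.9, 0.4, -176.0]
ft_force: [1.3, 2.7, 9.9]
opening: 0.0606
time: 25.3
tcp_pos: [0.5685, -0.1892, 0.0988]
orientation: [-179.8, 0.6, -176.0]
ft_force: [4.8, 1.8, 8.7]
opening: 0.0603
344 [(252, 167, 162, 159), (255, 168, 163, 160), (258, 111, 94, 88), (261, 122, 71, 46), (263, 124, 74, 49), (264, 122, 71, 46), (265, 124, 74, 50), (266, 126, 75, 50), (267, 125, 75, 50), (268, 126, 82, 58), (269, 136, 106, 90), (270, 149, 134, 119), (271, 205, 187, 139), (272, 247, 238, 178), (273, 251, 244, 187), (274, 249, 240, 179), (275, 244, 232, 167), (276, 227, 199, 135), (277, 177, 140, 89), (278, 147, 104, 67), (279, 135, 91, 57), (280, 137, 92, 60), (281, 143, 99, 63)]
347 [(252, 168, 165, 161), (255, 166, 161, 158), (258, 111, 79, 66), (261, 124, 72, 47), (263, 126, 74, 47), (264, 126, 74, 45), (265, 126, 76, 49), (266, 126, 75, 48), (267, 126, 76, 49), (268, 124, 75, 50), (269, 131, 90, 68), (270, 144, 121, 108), (271, 153, 140, 121), (272, 211, 192, 141), (273, 246, 236, 174), (274, 250, 243, 186), (275, 251, 244, 188), (276, 2
[... 774 characters left out ...]
, 49), (267, 126, 75, 47), (268, 129, 78, 52), (269, 134, 95, 76), (270, 144, 123, 112), (271, 154, 141, 125), (272, 210, 192, 142), (273, 247, 238, 177), (274, 250, 242, 183), (275, 249, 240, 179), (276, 248, 240, 180), (277, 248, 239, 176), (278, 248, 239, 179), (279, 248, 240, 179), (280, 248, 238, 177), (281, 241, 229, 163)]
[(318, 87, 84, 82), (319, 87, 84, 81), (320, 86, 84, 83), (321, 85, 83, 81), (322, 84, 82, 79), (323, 84, 83, 81), (324, 83, 82, 78), (325, 84, 82, 80), (326, 97, 94, 92), (327, 127, 123, 121), (328, 158, 153, 151), (329, 166, 161, 159), (330, 164, 159, 157), (331, 167, 163, 161), (332, 165, 161, 158), (333, 165, 162, 158), (334, 165, 161, 159), (335, 168, 163, 160)]
```

The lip reaction shows (fx +4.8 N). The left rim at u=326.4 and bottom rim at v≈272 match the seated outline within about 1 px. Easing off and releasing.

```bash
python3 -m jog '[[[-1,0,-1.5,0,45],[0,0,0,0,45],[0,0,0,0,75],[0,0,-1,0,85],[0,0,-1,0,95],[0,0,0,0,100],[0,0,0,0,100],[0,0,0,0,100]]]' 5; python3 -m jog '[[[0,0,-5,0,100],[0,0,-10,0,100],[0,0,-15,0,100],[0,0,-20,0,100],[0,0,-25,0,100],[0,0,-25,0,100],[0,0,-25,0,100],[0,0,-10,0,100]]]'
python3 - <<'E'
from fit import *
s=snap('side','side10.png');k=5;x0,y0=300,205
im=cv2.resize(s['frame'][y0:y0+110,x0:x0+120,::-1],None,fx=k,fy=k,interpolation=cv2.INTER_CUBIC)
s['cx']+=1.6;s['cy']+=2.4
spool(s,im,0,.4,(0,255,0),k,x0,y0)
cv2.imwrite('pics/ov4.png',im)
E
```

```text
time: 26.35
tcp_pos: [0.5647, -0.1884, 0.0983]
orientation: [180.0, -0.0, -176.0]
ft_force: [-0.8, 0.3, -1.2]
opening: 0.0868
time: 27.35
tcp_pos: [0.5659, -0.1889, 0.2368]
orientation: [-179.9, 0.2, -176.0]
ft_force: [-0.6, 0.2, -0.2]
opening: 0.087
```

View pics/ov4.png

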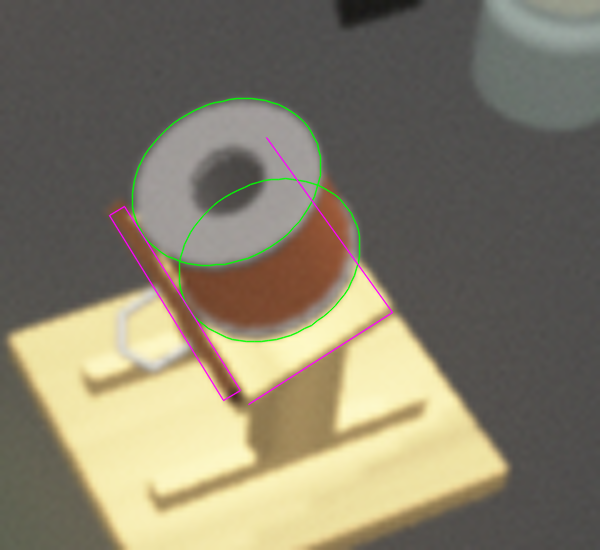

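The released spool lies on the predicted seated outline: flush at a tilt of 0.4, low rim at the lip (190,290), and within about 2 mm of the middle. A last numeric check of the bystanders, then hand in.

Run:
```python
from h import *
S={c:snap(c,c+'f.png') for c in('side','top')}
for n in['tall_spool_center','short_spool_center','jar','figure','driver']:
  for c in S:
    for d in r.place_of(n,c)[:2]: print(n,c,round(d['score'],2),w(S[c],d['point']).round(3))
s=S['side'];f=s['frame'].astype(int);a=f[205:260,320:366]
m=((abs(a[:,:,0]-a[:,:,2])<14)&(a[:,:,0]>135)).astype(np.uint8)
c=max(cv2.findContours(m,0,1)[0],key=cv2.contourArea);print('top face ellipse',cv2.fitEllipse(cv2.convexHull(c)),'+(320,205)')
s['cx']+=1.6;s['cy']+=2.4;p=np.radians(3.9);N=np.array([-np.sin(.4)*np.cos(p),-np.sin(.4)*np.sin(p),np.cos(.4)])
print('model',np.array(px(s,np.array([.5705,-.187,.085])+.046*N))-[320,205])
print(r.get_state()['time']);r.hand_in()
```

```text
tall_spool_center side 0.82 [0.422 0.236 0.022]
tall_spool_center side 0.57 [ 0.563 -0.191  0.105]
tall_spool_center top 0.6 [0.427 0.236 0.021]
short_spool_center side 0.62 [0.591 0.295 0.025]
short_spool_center top 0.89 [0.591 0.301 0.024]
jar top 0.59 [ 0.749 -0.066 -0.003]
figure side 0.36 [ 0.733  0.217 -0.   ]
figure top 0.87 [0.735 0.226 0.003]
driver side 0.85 [0.394 0.056 0.   ]
driver top 0.92 [0.388 0.059 0.001]
top face ellipse ((25.188465118408203, 36.1702995300293), (30.136449813842773, 37.48290252685547), 62.09505081176758) +(320,205)
model [25.06919873 35.98315917]
28.0
the job is handed in; nothing more can be done
```

I lifted the tall copper spool straight up off its post and carried it to the wooden dispenser. There I pressed it flush on the slope, slid it down against the lip and released it. The job was handed in at about 28 s of the 40 s allowed.

**First try:** the lower flange caught on the lip. I backed up the slope, pressed the spool flush there and slid it down again.

**Last checks:**
- **Position:** the spool's top face is within 0.3 px of the seated, 0.4 rad outline, whose ledge position I had shifted by hand to fit the picture. The network puts the spool centre at (0.563, -0.191, 0.105), against about (0.562, -0.188, 0.106) expected.
- **Lip contact:** the force reading showed the lip pushing back at about 5 N just before release. I did not test the contact separately after release.
- **Centring:** the checks disagree slightly on the sideways position: the outline by eye says up to 2 mm to +y, the network about 3 mm to -y.
- **Other objects:** the short spool, figure, screwdriver and pink spool read where they were. The jar was found only in the top camera, within about 5 mm of before. I did not re-measure the green stand, and the arm did not work near it.

The highest wrist force I read was about 15 N, and the gripper was clear and open at hand-in.

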